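# Reset the tripped heat-lamp breaker

## Robot

A 6-joint arm with a two-finger parallel gripper is mounted at the origin on the work surface. World frame = base frame: x ahead of the robot, y to its left, z up, the work surface at z = 0. Lengths are in m, angles in rad, forces in N, time in s.
With the tool pointing down it reaches from about 0.35 to 0.95 m from the base axis. Payload 17.4 kg.
Tool frame: the origin (TCP) lies between the finger pads; the fingertips stand ahead of it and the grasp point (between the pads) lies 8 mm behind it (ctrl.tip_extent is the z of the fingertips in the tool frame, in m); z points along the fingers, y is the direction in which the jaws open and shut (so a half turn about z gives the same grasp; the last joint's range is limited). The gripper opens to 93 mm and grips with 3 to 60 N. Pads are 15 mm wide; open, the fingers measure 128 mm over their backs; the gripper's body (75 mm by 188 mm) begins 65 mm behind the grasp point.
Start: joints at [-1.332, 0.116, 1.442, -0, 1.584, -0.038], TCP at [0.184, -0.649, 0.23] pointing down, gripper open.
Joint ranges: [-2.83, 2.83], [-0.83, 2.19], [0.07, 2.5], [-1.14, 4.28], [0.01, 3], [-2.97, 2.97]. Speed limits (rad/s): [1.89, 1.89, 2.22, 3.14, 3.14, 3.14].

## Interface

Orientations are given as a 3x3 rotation matrix whose columns are the frame's x, y, z axes.
In Python, from rig import telemetry, camera, order, ctrl gives the robot as it stands.
- The arm moves only by the tool apply_moves, never from a script. Its argument "motion" is a list of rows, each an object with "dp": the shift along the world's x, y, z in mm, a list of three; "spin": the turn about the world's z in degrees; "grip": the closure, from 0 (fully open) to 1 (shut). In form: [{"dp": [x, y, z], "spin": spin, "grip": grip}, ...]. A call has 1 to 12 rows; each row is the pose to reach, as a shift and turn from the pose measured when the call began; what a row does not reach only later rows make up. A row lasts 1/8 s, in which the tool goes at most 62.5 mm and 10.7 degrees, less where a joint would pass 70% of its speed; a pose out of reach is approached as far as the arm can. A call with a gripper value outside its range is refused whole. The fingers move at their own pace and stop on an object; the grip force is fixed at half the most. Time passes only in rows, so rows that repeat a pose let the fingers close. It gives the time, the measured TCP pose, the force and the opening at its end, in the units of the state.
- telemetry.sense(): the state, without advancing time (a new reading comes with each control period).
- camera(name): name is "scene" or "top" or "wrist"; returns a dict with "color" (420x560x3 uint8, red, green, blue), "fx", "fy", "cx", "cy" (pixels), "k1" (the pictures are not rectified: a ray, as slopes to the right and down, at radius r is drawn at 1 + k1 r^2 times it, then the intrinsics apply), "R" (3x3) and "t" (3): a world point X has camera coordinates R X + t. Camera axes: x right, y down, z forward; pixel columns grow to the right and rows downward; lengths in m; the calibration is good to about 2 mm. A picture is of the moment at which its call begins. There is no depth.
- order.hand_in(): hands the job in, once; it reports no verdict.
The state is a dict: "t": time; "qpos": joint angles; "dq": joint speeds; "joint_torque": joint torques, N m; "tool_pos": TCP position; "orientation": TCP orientation; "contact_force": force on the tool from outside, world axes, zero at the start; "ft_torque": the same for the moment, N m; "opening": finger opening in m.
Only numpy, scipy, OpenCV 4.12 (cv2) and the standard library are available. Lean on these libraries where they do the work, as an engineer would, in place of code of your own. Each camera call takes 0.05 s, during which the arm holds its last target. There are 200 camera calls.

## Task

The heat lamps over the pass have gone out: their breaker, the one with the orange lever in the open distribution box on the counter, has tripped and its lever stands halfway. Reset it by pushing the orange lever fully to off (the red dot), then throwing it fully to on (the green dot), and let go. Leave the two black levers beside it as they are.

Things in the scene. Friction and masses are not known exactly. Their poses are not given: they have to be found in the camera images.
- lamp_lever (a joint): Orange paddle, 12 mm thick, 26 wide, 58 long, standing on a hinge level with its breaker's flat top. Rad: 0 = fully off, leaning 0.5 towards the red dot; 0.5 = upright; 1.0 = fully on, leaning 0.5 towards the green dot. Starts at 0.38 to 0.62. Needs 4 N near its tip, 6 N halfway; stays where left; hard stops at both ends. Push its upper half: lower down, its tip can catch under the gripper.
- lamp_pivot (a point): On the orange lever's hinge line, mid-top of its grey breaker (top 150 x 80 mm, 80 mm above the counter). x is level and points from off (red dot at -62 mm) to on (green dot at +62 mm), y along the hinge, z up. Three breakers in a row along y, any order, 90 mm apart; only levers rise above their tops. Wine bottle (290 mm tall) and food tub (102 mm) stand 90 mm or more from here.
- fridge_lever (a joint): Black lever with a white tip of a neighbouring breaker, same shape and scale as the orange one; it is on (about 1.0) and must stay on.
- fryer_lever (a joint): Black lever with a white tip of the other neighbouring breaker, same shape and scale; it is switched off (about 0) on purpose and must stay off.

How it is judged:
On the way, in this order (a step that is already met when the one before it is completed fails the run):
1. the orange lever is pushed fully off (value of joint lamp_lever below 0.17 rad), for 0.1 s.
2. the orange lever is thrown fully on (value of joint lamp_lever above 0.83 rad), for 0.2 s.
At the end, for the whole second after the job is handed in: The orange lever, having been fully off first, rests fully on (within 0.17 rad, 10 degrees, of its on stop), still; the black lever that was on is still on and the one that was off is still off (each within 0.17 rad of its stop); nothing is touched (value of joint each of lamp_lever, fridge_lever above 0.83 rad and velocity of joint lamp_lever between -0.05 and 0.05 rad/s and value of joint fryer_lever below 0.17 rad).
It fails at once if the black lever that is on is moved away from on (not (value of joint fridge_lever above 0.83 rad)).
It fails at once if the black lever that is off is moved away from off (not (value of joint fryer_lever below 0.17 rad)).
It also fails if it takes over 38 s, if anything falls off the work surface, if the arm or the gripper's body presses on something with over 40 N, if the wrist force passes 120 N, or if a joint passes its speed limit or range.

## Working session

There is one attempt and no reset: what is moved stays moved. The work goes in short steps, Python scripts to look and compute and a tool call to move; the robot and the scene stay as the last step left them, time stands still between calls to the robot, and variables do not carry over. Pictures are saved under pics/ and viewed, about 8 in all and at most 12, crops included, and the job is handed in when it is done.

Besides the shell and the picture viewer there is one more tool, called after ">>>" by a JSON object that holds its "op" and its "data". apply_moves: Moves the arm, as the interface text tells. Its arguments: {"type":"object","properties":{"motion":{"type":"array"}},"required":["motion"]}

```bash
mkdir -p pics
cat > h.py <<'E'
import numpy as np, cv2
from rig import telemetry, camera, order, ctrl
def px2plane(c,uv,z):
    K=np.array([[c['fx'],0,c['cx']],[0,c['fy'],c['cy']],[0,0,1.]])
    p=cv2.undistortPoints(np.array(uv,float).reshape(-1,1,2),K,np.array([c['k1'],0,0,0.]),None,None).reshape(-1,2)
    # exact k1-only model
    R=np.array(c['R']);t=np.array(c['t']);o=-R.T@t
    d=np.c_[p,np.ones(len(p))]@R
    return o+d*((z-o[2])/d[:,2])[:,None]
def blobs(m,amin=15):
    n,l,s,ce=cv2.connectedComponentsWithStats(m.astype(np.uint8))
    return [(ce[i].round(1),s[i].tolist()) for i in range(1,n) if s[i][4]>=amin]
E
python3 - <<'E'
from h import *
s=telemetry.sense();print(s['t'],s['tool_pos'],s['opening'],ctrl.tip_extent)
ims=[]
for n in('top','scene'):
    c=camera(n);np.save(f'{n}.npy',c,allow_pickle=True)
    cv2.imwrite(f'pics/{n}0.png',c['color'][...,::-1]);print(n,-np.array(c['R']).T@c['t'])
    h=cv2.cvtColor(c['color'],cv2.COLOR_RGB2HSV).astype(int);H,S,V=h[...,0],h[...,1],h[...,2]
    for nm,m in (('orange',(H>5)&(H<22)&(S>170)&(V>100)),('red',((H<5)|(H>174))&(S>150)&(V>80)),('green',(H>40)&(H<90)&(S>100)&(V>60))):
        for b in blobs(m): print(nm,b)
E
```

```text
0.0 [ 0.18441996 -0.6491192   0.22889784] 0.09292075196861961 0.011
top [0.44321775 0.02978193 0.74589318]
orange (array([349.1, 215.1]), [338, 208, 24, 17, 212])
red (array([415.8, 208.2]), [391, 179, 56, 61, 928])
red (array([359.9, 258.7]), [354, 253, 12, 12, 103])
red (array([301.9, 278. ]), [297, 273, 11, 11, 106])
red (array([242.7, 297.5]), [237, 292, 12, 12, 112])
green (array([331.6, 181.6]), [327, 177, 11, 11, 90])
green (array([275.4, 199.4]), [270, 194, 11, 11, 91])
green (array([218.1, 217.7]), [213, 213, 11, 10, 92])
scene [ 0.87541409 -0.2177878   0.63911889]
orange (array([273. , 163.3]), [271, 162, 5, 4, 18])
orange (array([253. , 185.5]), [251, 184, 5, 4, 20])
orange (array([339.7, 195. ]), [337, 193, 6, 5, 22])
orange (array([240.3, 200. ]), [238, 198, 6, 5, 23])
orange (array([321.6, 219.9]), [319, 218, 6, 5, 25])
orange (array([217.9, 225.8]), [215, 224, 7, 5, 24])
orange (array([309.9, 236. ]), [307, 234, 6, 5, 26])
orange (array([203.4, 242.1]), [201, 240, 6, 5, 27])
orange (array([223.5, 264.1]), [211, 244, 24, 41, 617])
orange (array([289.3, 264.5]), [286, 26
[... 268 characters left out ...]
0, 99])
red (array([189.5, 255.4]), [183, 250, 14, 12, 121])
red (array([195.4, 394.7]), [181, 362, 26, 58, 603])
green (array([382.2,  79.8]), [355, 33, 47, 88, 1880])
green (array([197.8,  57.6]), [196, 54, 4, 9, 20])
green (array([133. ,  63.5]), [130, 58, 7, 13, 24])
green (array([128.5,  91.5]), [125, 84, 7, 16, 26])
green (array([178.1, 107.6]), [173, 103, 11, 9, 16])
green (array([374.7, 118.4]), [372, 114, 8, 8, 22])
green (array([366.3, 118.8]), [362, 117, 10, 5, 21])
green (array([365.1, 172.8]), [347, 163, 36, 18, 320])
green (array([332. , 207.4]), [326, 203, 12, 10, 93])
green (array([301.1, 250.3]), [295, 245, 13, 11, 113])
green (array([265.4, 299.8]), [259, 294, 14, 13, 141])
```

View pics/top0.png

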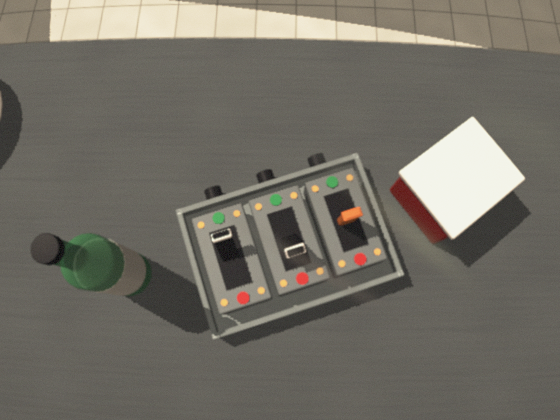

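View pics/scene0.png

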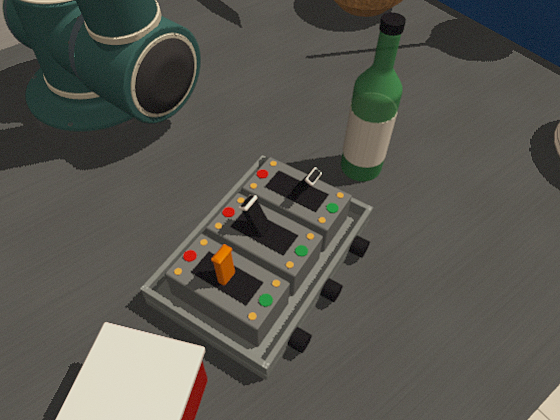

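Run:
```python
from h import *
D={'top':([359.9,258.7],[331.6,181.6]),'scene':([189.5,255.4],[265.4,299.8])}
for n,d in D.items():
    c=np.load(n+'.npy',allow_pickle=True).item()
    P=px2plane(c,d,.08);v=P[1]-P[0];print(n,P.round(4).tolist(),'mid',P.mean(0).round(4),'len',np.linalg.norm(v),'ang',np.degrees(np.arctan2(v[1],v[0])))
s=telemetry.sense();print(np.round(s['orientation'],3))
c=np.load('top.npy',allow_pickle=True).item();print('tip',px2plane(c,[[351,214]],.138))
```

```text
top [[0.528, -0.085, 0.08], [0.645, -0.0432, 0.08]] mid [ 0.5865 -0.0641  0.08  ] len 0.12423754197825425 ang 19.630460745326914
scene [[0.5268, -0.0858, 0.08], [0.6441, -0.0445, 0.08]] mid [ 0.5855 -0.0652  0.08  ] len 0.12435253452757551 ang 19.40125239515998
[[ 0.962  0.273 -0.   ]
 [ 0.273 -0.962  0.001]
 [ 0.    -0.001 -1.   ]]
tip [[ 0.58185248 -0.06344958  0.138     ]]
```

>>> {"op": "apply_moves", "data": {"motion": [{"dp": [34,49,0],"spin": 8,"grip": 0.45},{"dp": [67,97,0],"spin": 16,"grip": 0.45},{"dp": [101,146,0],"spin": 24,"grip": 0.45},{"dp": [134,195,0],"spin": 32,"grip": 0.45},{"dp": [168,243,0],"spin": 40,"grip": 0.45},{"dp": [201,292,0],"spin": 48,"grip": 0.45},{"dp": [235,341,0],"spin": 56,"grip": 0.45},{"dp": [268,389,0],"spin": 64,"grip": 0.45},{"dp": [302,438,0],"spin": 72,"grip": 0.45},{"dp": [335,487,0],"spin": 80,"grip": 0.45},{"dp": [369,535,0],"spin": 88,"grip": 0.45},{"dp": [402,584,0],"spin": 93.7,"grip": 0.45}]}}

```text
t: 1.6
tool_pos: [0.5872, -0.0633, 0.2288]
orientation: [[-0.339, 0.941, -0.001], [0.941, 0.339, -0.0], [0.0, -0.001, -1.0]]
contact_force: [1.1, -1.9, 0.6]
opening: 0.0512
```

>>> {"op": "apply_moves", "data": {"motion": [{"dp": [0,0,0],"spin": 0,"grip": 0.45}]}}

```text
t: 1.72
tool_pos: [0.5883, -0.0603, 0.2279]
orientation: [[-0.343, 0.939, -0.002], [0.939, 0.343, 0.0], [0.001, -0.002, -1.0]]
contact_force: [0.1, -1.0, 0.8]
opening: 0.0513
```

Run:
```python
from h import *
c=camera('wrist');np.save('wrist.npy',c,allow_pickle=True)
cv2.imwrite('pics/wrist1.png',c['color'][...,::-1])
h=cv2.cvtColor(c['color'],cv2.COLOR_RGB2HSV).astype(int);H,S,V=h[...,0],h[...,1],h[...,2]
for nm,m in (('orange',(H>5)&(H<22)&(S>170)&(V>100)),('red',((H<5)|(H>174))&(S>150)&(V>80)),('green',(H>40)&(H<90)&(S>100)&(V>60))):
    for b in blobs(m,60): print(nm,b,px2plane(c,[b[0]],.08 if nm!='orange' else .138).round(4)[0,:2])
print(telemetry.sense()['tool_pos'])
```

```text
orange (array([272.8, 214.4]), [264, 192, 19, 44, 681]) [ 0.5816 -0.0605]
red (array([205.7,   5.4]), [195, 0, 22, 14, 233]) [0.4677 0.0808]
red (array([211. , 111.2]), [202, 102, 19, 20, 303]) [ 0.4968 -0.0015]
red (array([215.7, 203.3]), [207, 195, 18, 18, 241]) [ 0.527  -0.0868]
red (array([270.4, 288.8]), [227, 264, 90, 48, 2549]) [ 0.6134 -0.1612]
green (array([349.4,   6. ]), [340, 0, 21, 15, 260]) [0.585  0.1231]
green (array([342.4, 112.6]), [333, 103, 20, 20, 291]) [0.6143 0.0401]
green (array([336.4, 204.6]), [328, 197, 18, 16, 230]) [ 0.6446 -0.0452]
[ 0.58757347 -0.06174215  0.22800841]
```

View pics/wrist1.png

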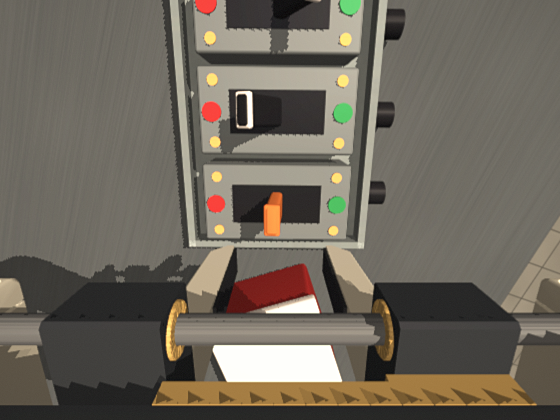

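The wrist view shows the orange lever near (272, 214), between its dots at (216, 203) and (336, 205). It leans slightly towards red. The pivot agrees to within 2 mm in all three views, and the middle lever at (244, 110) is the one that is off. I'll descend with the open jaws either side of the orange lever.

>>> {"op": "apply_moves", "data": {"motion": [{"dp": [-4,-4,0],"spin": -0.5,"grip": 0.45},{"dp": [-4,-4,0],"spin": -0.5,"grip": 0.45},{"dp": [-4,-4,-30],"spin": -0.5,"grip": 0.45},{"dp": [-4,-4,-60],"spin": -0.5,"grip": 0.45},{"dp": [-4,-4,-85],"spin": -0.5,"grip": 0.45},{"dp": [-4,-4,-98],"spin": -0.5,"grip": 0.45},{"dp": [-4,-4,-98],"spin": -0.5,"grip": 0.45}]}}

```text
t: 2.65
tool_pos: [0.5832, -0.0662, 0.1298]
orientation: [[-0.332, 0.943, -0.003], [0.943, 0.332, -0.0], [0.001, -0.003, -1.0]]
contact_force: [-0.1, -0.3, 0.7]
opening: 0.0509
```

>>> {"op": "apply_moves", "data": {"motion": [{"dp": [-8,-3,0],"spin": 0,"grip": 0.45},{"dp": [-16,-6,0],"spin": 0,"grip": 0.45},{"dp": [-24,-8,0],"spin": 0,"grip": 0.45},{"dp": [-30,-10,0],"spin": 0,"grip": 0.45},{"dp": [-34,-12,0],"spin": 0,"grip": 0.45},{"dp": [-35,-12,0],"spin": 0,"grip": 0.45},{"dp": [-35,-12,0],"spin": 0,"grip": 0.45}]}}

```text
t: 3.52
tool_pos: [0.5483, -0.0784, 0.1304]
orientation: [[-0.332, 0.943, -0.002], [0.943, 0.332, -0.0], [0.0, -0.002, -1.0]]
contact_force: [4.2, -0.1, 0.8]
opening: 0.0512
```

>>> {"op": "apply_moves", "data": {"motion": [{"dp": [-2,-1,0],"spin": 0,"grip": 0.45},{"dp": [-3,-1,0],"spin": 0,"grip": 0.45},{"dp": [-3,-1,0],"spin": 0,"grip": 0.45}]}}

```text
t: 3.9
tool_pos: [0.5466, -0.079, 0.1312]
orientation: [[-0.332, 0.943, 0.003], [0.943, 0.332, 0.0], [-0.001, 0.003, -1.0]]
contact_force: [14.2, 4.5, -2.6]
opening: 0.0514
```

Run:
```python
from h import *
for n in('wrist','scene'):
    c=camera(n);cv2.imwrite(f'pics/{n}2.png',c['color'][...,::-1])
a=cv2.imread('pics/wrist2.png')[0:300,120:460];b=cv2.imread('pics/scene2.png')[120:420,110:450]
cv2.imwrite('pics/off.png',np.hstack([a,b]))
print(telemetry.sense()['contact_force'],telemetry.sense()['tool_pos'])
```

```text
[14.63313921  3.263936   -2.00257392] [ 0.54663056 -0.07901244  0.13118611]
```

View pics/off.png

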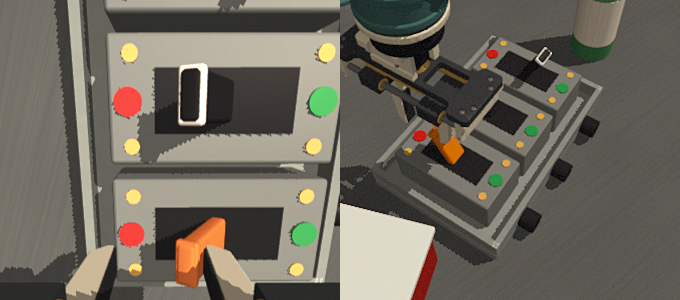

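The force jump to 15 N shows the lever is at its off stop: the left crop has it leaning to red at about (190, 260). The black levers haven't moved. Now I'll throw it to on.

>>> {"op": "apply_moves", "data": {"motion": [{"dp": [9,3,-1],"spin": 0,"grip": 0.45},{"dp": [18,6,-1],"spin": 0,"grip": 0.45},{"dp": [27,9,-1],"spin": 0,"grip": 0.45},{"dp": [36,13,-1],"spin": 0,"grip": 0.45},{"dp": [45,16,-1],"spin": 0,"grip": 0.45},{"dp": [54,19,-1],"spin": 0,"grip": 0.45},{"dp": [62,22,-1],"spin": 0,"grip": 0.45},{"dp": [69,24,-1],"spin": 0,"grip": 0.45},{"dp": [74,26,-1],"spin": 0,"grip": 0.45},{"dp": [77,27,-1],"spin": 0,"grip": 0.45},{"dp": [78,27,-1],"spin": 0,"grip": 0.45},{"dp": [78,27,-1],"spin": 0,"grip": 0.45}]}}

```text
t: 5.5
tool_pos: [0.6241, -0.0518, 0.1293]
orientation: [[-0.332, 0.943, -0.0], [0.943, 0.332, 0.0], [0.0, -0.0, -1.0]]
contact_force: [-6.2, -0.0, -1.3]
opening: 0.0511
```

>>> {"op": "apply_moves", "data": {"motion": [{"dp": [1,0,0],"spin": 0,"grip": 0.45},{"dp": [2,1,0],"spin": 0,"grip": 0.45},{"dp": [2,1,0],"spin": 0,"grip": 0.45}]}}

```text
t: 5.88
tool_pos: [0.6247, -0.0514, 0.1287]
orientation: [[-0.332, 0.943, -0.005], [0.943, 0.332, -0.001], [0.001, -0.005, -1.0]]
contact_force: [-15.4, -5.9, 5.0]
opening: 0.0512
```

The force rises to 16 N, so it's at the on stop. I'll back off and then lift clear.

>>> {"op": "apply_moves", "data": {"motion": [{"dp": [-5,-2,0],"spin": 0,"grip": 0.45},{"dp": [-9,-3,0],"spin": 0,"grip": 0.45},{"dp": [-9,-3,0],"spin": 0,"grip": 0.45},{"dp": [-9,-3,20],"spin": 0,"grip": 0.45},{"dp": [-9,-3,50],"spin": 0,"grip": 0.45},{"dp": [-9,-3,85],"spin": 0,"grip": 0.45},{"dp": [-9,-3,110],"spin": 0,"grip": 0.45},{"dp": [-9,-3,120],"spin": 0,"grip": 0.45},{"dp": [-9,-3,120],"spin": 0,"grip": 0.45}]}}

```text
t: 7.0
tool_pos: [0.6159, -0.0544, 0.2495]
orientation: [[-0.332, 0.943, -0.004], [0.943, 0.332, -0.001], [0.0, -0.004, -1.0]]
contact_force: [0.4, -0.0, -0.8]
opening: 0.0511
```

Run:
```python
from h import *
for n in('wrist','scene'):
    c=camera(n);cv2.imwrite(f'pics/{n}3.png',c['color'][...,::-1])
a=cv2.imread('pics/wrist3.png')[0:300,120:460];b=cv2.imread('pics/scene3.png')[120:420,110:450]
cv2.imwrite('pics/on.png',np.hstack([a,b]))
s=telemetry.sense();print(s['contact_force'],s['tool_pos'])
```

```text
[0.4890456  0.02880553 0.12440911] [ 0.61553313 -0.05433946  0.247808  ]
```

View pics/on.png

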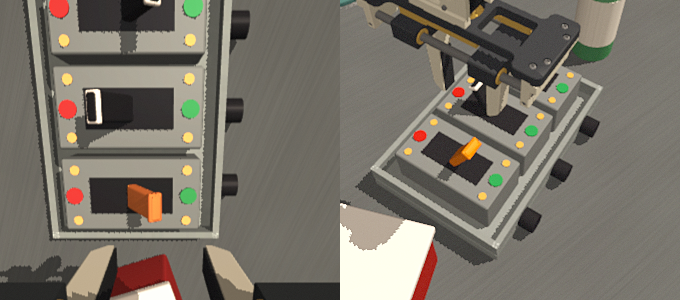

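The orange lever leans to green, with its tip at about (152, 205) in the left crop. The middle black lever is still off at (93, 106), and the far one is still on at the top edge. The gripper is clear, with force near 0.

```bash
python3 -c "
from rig import order;print(order.hand_in())"
```

```text
the job is handed in; nothing more can be done
None
```

I reset the heat-lamp breaker and handed the job in about 7 s into the 38 s allowed. The hand-in reports no verdict, so success rests on my own checks.

I straddled the orange lever with half-open jaws and pushed it to the red (off) stop. Then I threw it to the green (on) stop, backed off and lifted clear.

- **Lever position:** contact force rose from about 4–6 N to 15 N at off and 16 N at on, which I took as the hard stops. The tool position at each end also matched a full lean. I did not measure the lever angle directly.
- **Final look:** the orange lever leans to green. Both black levers look unmoved, the middle one off and the far one on. The far one is only partly visible in the last picture.
- **Gripper:** it ended about 110 mm above the lever with force near zero.
- **Disagreements:** none of my checks failed. The three camera views of the pivot agreed to within 2 mm. The first move overshot by up to 5 mm, and I corrected that before descending.

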